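# Run a functional test on a repaired circuit board in the clamshell fixture

## Robot

A 6-joint arm with a two-finger parallel gripper is mounted at the origin on a cart in front of the work surface, level with it; the furniture and walls round the work are solid. World frame = base frame: x ahead of the robot, y to its left, z up, the work surface at z = 0. Lengths are in m, angles in rad, forces in N, time in s.
With the tool pointing down it reaches from about 0.325 to 0.9 m from the base axis. Payload 6.1 kg.
Tool frame: the origin (TCP) lies at the centre of the arm's flange, where the gripper is bolted on; the fingertips stand 173 mm ahead of it and the grasp point (between the pads) lies 155 mm ahead of it; z points along the fingers, y is the line along which they close (so a half turn about z gives the same grasp; the last joint's range is limited). The gripper opens to 85 mm and grips with 20 to 120 N. Pads are 22 mm wide; open, the fingers measure 114 mm over their backs; the gripper's body (76 mm by 85 mm) begins 54 mm behind the grasp point. The pads swing forward as they close: fully open they stand 13 mm farther back than shut.
Start: joints at [-1.367, 0.22, 1.526, -0, 1.395, -0.126], TCP at [0.202, -0.591, 0.405] pointing down, gripper open.
Joint ranges: [-2.98, 2.98], [-0.91, 2.08], [0.09, 2.57], [-1.24, 4.39], [0.2, 2.65], [-2.68, 2.68]. Speed limits (rad/s): [2.57, 2.57, 3.01, 3.14, 3.14, 3.14].

## Interface

Orientations are given as a 3x3 rotation matrix whose columns are the frame's x, y, z axes.
In Python, from cell import bot, cams gives the robot as it stands.
- The arm moves only by the tool servo_tool, never from a script. Its arguments are lists of equal length, an entry for each row: "travel": the shift along the tool's x, y, z in mm, a list of three; "rot": the turn, a rotation vector about the tool's x, y, z in rad, a list of three; "claw": the closure, from 0 (fully open) to 1 (shut). A call has exactly 5 rows; each row shifts and turns the commanded pose from where the row before left it, along the tool's axes as they then stand; what a row does not reach is not made up. A row lasts 1/12 s, in which the tool goes at most 41.7 mm and 7.16 degrees, less where a joint would pass 70% of its speed; a pose out of reach is approached as far as the arm can. A call is refused whole if a number of a shift passes 41.7 or a number of a turn 0.125, either way. A call with a gripper value outside its range is refused whole. The fingers move at their own pace and stop on an object; "squeeze" is the grip in N (left out, the last holds). Time passes only in rows, so rows that do not move let the fingers close, or fill a call up. It gives the time, the measured TCP pose, the force, the opening and the grip force at its end, in the units of the state.
- bot.get_obs(): the state, without advancing time (a new reading comes with each control period).
- cams.read_camera(name): name is "scene" or "top" or "wrist"; returns the picture (420x560x3 uint8, red, green, blue); there is no depth.
- cams.get_calibration(name): a dict with "fx", "fy", "cx", "cy" (pixels), "world_to_cam" (4x4, takes a point from world to camera coordinates); the wrist camera has in their place "tool_from_camera" (4x4, takes a point from camera to tool coordinates, whose origin is the TCP and whose axes are the flange's). Camera axes: x right, y up, looking along -z (the intrinsics and any distortion apply to the point x, -y, -z); pixel columns grow to the right and rows downward; lengths in m; the calibration is good to about 2 mm. A picture is of the moment at which its call begins: read the wrist's pose just before it. get_calibration takes no time and is no camera call.
- bot.hand_in(): hands the job in; it is judged then, once.
The state is a dict: "t": time; "joint_positions": joint angles; "dq": joint speeds; "joint_torque": joint torques, N m; "eef_pos": TCP position; "eef_rot": TCP orientation; "wrist_force": force on the tool from outside, world axes, zero at the start; "moment": the same for the moment, N m; "gripper_width": finger opening in m; "grasp_force": force on a finger pad.
Only numpy, scipy, OpenCV 4.12 (cv2) and the standard library are available. Lean on these libraries where they do the work, as an engineer would, in place of code of your own. Each camera call takes 0.05 s, during which the arm holds its last target. There are 200 camera calls.

## Task

Run the test on the repaired board that already lies in the test fixture. With the closed fingers, first push the fixture's clear lid down by its red bar until it snaps into its catch and stays fully shut; then switch on the test controller by pressing the far end of its red rocker all the way over; then press the green button fully in and finish while still holding it in, because the test runs only as long as it is held. Grasp and lift nothing, do not press the yellow stop button, switch on only with the lid latched and press the green button only with the power on, keep the board lying in its nest and leave the tools round about where they are.

Things in the scene. Friction and masses are not known exactly. Their poses are not given: they have to be found in the camera images.
- fixture: clamshell board test fixture, fixed to the worktop: a black box with an aluminium deck, 155 x 190 mm in plan, deck 45 mm high. Origin at the worktop under its middle, x axis from its front (catch and red bar) to its rear (hinge), y to its left, z up. It may stand to the left or the right of the controller. With the lid shut the red bar overhangs the front by about 20 mm
- lid (a joint): angle of the fixture's clear lid, rad: 0 = fully shut and held by the catch, positive = open (front raised). The start is between 0.25 and 0.5. The hinge has friction and the lid stays where it is left. In the last 0.06 rad the lid's pushers press the board on its sprung plate about 3 mm down and the striker passes a spring roller: pushing at the bar takes about 7 N, then it snaps to 0 and stays
- lid_bar (a point): middle of the red push bar at the front of the lid, on the bar's axis. The bar is a rod 14 mm thick and 84 mm long, parallel to the fixture's y axis; it is to be pushed down from above. It moves with the lid on an arc of radius 158 mm about point lid_hinge; with the lid shut its axis is 79 mm above the worktop, 6 mm above and 158 mm in front of the hinge axis
- lid_hinge (a point): middle of the lid's hinge axis (parallel to the fixture's y axis), at the rear of the fixture, 73 mm above the worktop. Above the rear of the worktop, from world x = 0.60 on, a wall shelf hangs 0.52 m above the surface: keep wrist and arm in front of it
- nest_center (a point): fixed point of the fixture: middle of the top of the sprung nest plate before it is pressed, 51 mm above the worktop. The board's origin lies 2 mm below it at the start and about 5 mm below it with the lid shut
- board: green circuit board, 50 x 75 x 11 mm, lying loose in the nest of the fixture between four corner locators; origin in the middle of its underside
- controller: grey console with a black sloping front plate, 124 x 196 mm in plan, fixed to the worktop. Origin at the worktop under its middle, x axis from its front to its rear, y to its left, z up. The plate rises to the rear by 0.17 rad and its middle is 50 mm above the worktop; the red rocker is 55 mm to the left of the middle, the green button in the middle, the yellow stop button 55 mm to the right
- power_rocker (a joint): angle of the red rocker, rad: 0 = off (near end down, far end up), 0.4 = on (far end down). It has an over-centre spring: it snaps to the nearer end and stays. Its pivot is parallel to the controller's y axis; pressing 14 mm beyond the pivot takes about 5 N
- rocker_far_end (a point): point on the top face of the far half of the red rocker (36 x 24 mm in all, long side along the controller's x axis), 14 mm beyond the pivot and 4 mm short of its far edge; press here, square to the front plate. It moves with the rocker: about 5.5 mm down to switch on; when on, this half still stands about 5 mm above the plate
- test_button (a joint): travel of the green button into the console, m: 0 = out, 0.005 = fully in. Springs back when let go. It takes about 1.6 N to start and 5.6 N to hold fully in
- test_button_top (a point): middle of the top face of the round green button, 26 mm across, standing 13 mm above the front plate; it moves with the button, square to the front plate
- stop_button (a joint): travel of the yellow mushroom stop button, m: 0 = out, 0.004 = in. Not to be pressed
- stop_button_top (a point): middle of the top of the yellow mushroom stop button, 33 mm across, standing 17 mm above the front plate
- driver: yellow-handled screwdriver, 160 mm long, 18 mm thick, lying along the front edge of the worktop. Loose; leave it alone
- solder_reel: blue reel of solder, 45 mm across, 28 mm high. Loose; leave it alone
- flux_bottle: small white dropper bottle, 40 mm across, 97 mm high. Loose; leave it alone
- tweezers: green tweezers, 145 mm long, lying flat. Loose; leave it alone
- pliers: pliers with orange handles, 151 mm long, lying flat. Loose; leave it alone
- red_tin: red tin, 65 mm across, 62 mm high. Loose; leave it alone

How it is judged:
On the way, in this order (a step that is already met when the one before it is completed fails the run):
1. the lid is pushed shut and held by its catch (value of joint lid below 0.02 rad), for 0.3 s.
2. the rocker is switched on (value of joint power_rocker above 0.33 rad), for 0.2 s.
3. the green button is pressed in by the fingers (value of joint test_button above 0.004 m and contact force between the fingers and test_button above 1 N), for 0.3 s.
At the end, for the whole second after the job is handed in: The fingers hold the green button at least 4 mm in with more than 1 N, the rocker is on (above 0.33 rad), the lid stays shut in its catch by itself (below 0.02 rad, robot clear of the fixture), the yellow button is out and the board lies flat in its nest (origin within 12 mm of nest_center) (all of step 3 and value of joint power_rocker above 0.33 rad and value of joint lid below 0.02 rad and contact force between each of the arm, the fingers and fixture below 0.1 N and value of joint stop_button below 0.001 m and distance between board and nest_center below 0.012 m and angle between board's own z axis and vertical below 0.12 rad); the arm keeps its last pose, push and grip.
It fails at once if power switched on while the lid is not latched (value of joint power_rocker above 0.25 rad and value of joint lid above 0.035 rad).
It fails at once if the green button pressed before the power is on (value of joint test_button above 0.0015 m and value of joint power_rocker below 0.2 rad).
It fails at once if the yellow stop button pressed (value of joint stop_button above 0.0015 m).
It fails at once if the lid lifted instead of pushed shut, or the board lifted or knocked out of its nest (value of joint lid above 0.6 rad or distance between board and nest_center above 0.015 m).
It fails at once if a tool or container on the worktop lifted or moved by more than 20 mm (distance of any of driver, solder_reel, flux_bottle, tweezers, pliers, red_tin from where it was at the start of the episode above 0.02 m).
It also fails if it takes over 48 s, if anything falls off the work surface, if the arm or the gripper's body presses on something with over 40 N, if the wrist force passes 120 N, or if a joint passes its speed limit or range.

## Working session

There is one attempt and no reset: what is moved stays moved. The work goes in short steps, Python scripts to look and compute and a tool call to move; the robot and the scene stay as the last step left them, time stands still between calls to the robot, and variables do not carry over. Pictures are saved under pics/ and viewed, at most 10 in all, crops included, and the job is handed in when it is done.

Besides the shell and the picture viewer there is one more tool, called after "Emit:" as name(argument=value, ...) on one line, values as JSON. servo_tool: Moves the arm, as the interface text tells. Its arguments: {"type":"object","properties":{"travel":{"type":"array"},"rot":{"type":"array"},"claw":{"type":"array"},"squeeze":{"type":"number"}},"required":["travel","rot","claw"]}

```bash
mkdir -p pics; python3 - <<'E'
from cell import bot,cams
import cv2,numpy as np
o=bot.get_obs();print(o)
for n in("scene","top"):
    im=cams.read_camera(n);cv2.imwrite(f"pics/{n}0.png",im[...,::-1]);c=cams.get_calibration(n);print(n,{k:(np.round(v,4).tolist() if hasattr(v,'__len__') else v) for k,v in c.items()})
a=cv2.imread("pics/scene0.png");b=cv2.imread("pics/top0.png")
E
```

```text
{'t': 0.0, 'joint_positions': array([-1.36710501e+00,  2.21221983e-01,  1.52759797e+00,  2.16825460e-05,
        1.39472781e+00, -1.26130614e-01]), 'dq': array([-3.90460997e-04, -1.73841478e-03,  9.72981215e-06, -7.99073318e-04,
        6.38281626e-04,  3.02316634e-04]), 'joint_torque': array([-2.04952550e-03, -4.96908617e+01, -3.89392948e+01, -1.05731235e-04,
        1.12545787e-02,  2.36285734e-05]), 'eef_pos': array([ 0.20234802, -0.59105195,  0.40360845]), 'eef_rot': array([[ 9.46101318e-01,  3.23870583e-01, -3.74584552e-04],
       [ 3.23870690e-01, -9.46099410e-01,  1.91900824e-03],
       [ 2.67116095e-04, -1.93689318e-03, -9.99998089e-01]]), 'wrist_force': array([ 0.17227136, -0.12206913,  0.47298854]), 'moment': array([ 0.00650841, -0.01456917, -0.0219264 ]), 'grasp_force': 0.0, 'gripper_width': 0.08562319541861982}
scene {'fx': 508.81157475201076, 'fy': 508.81157475201076, 'cx': 289.4872385882185, 'cy': 201.88719870974234, 'world_to_cam': [[-0.5298, -0.8481, 0.0057, 0.2796], [0.4157, -0.2538, 0.8734, -0.2743], [-0.7393, 0.4651, 0.487, -1.121], [0.0, 0.0, 0.0, 1.0]]}
top {'fx': 498.14555807671053, 'fy': 498.14555807671053, 'cx': 290.14202949347515, 'cy': 205.66900686068323, 'world_to_cam': [[-0.0077, -1.0, -0.0012, 0.0051], [0.9965, -0.0078, 0.0837, -0.4926], [-0.0837, -0.0006, 0.9965, -1.8187], [0.0, 0.0, 0.0, 1.0]]}
```

View pics/top0.png

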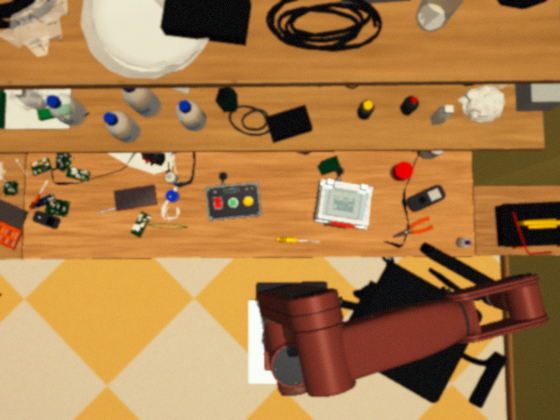

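View pics/scene0.png

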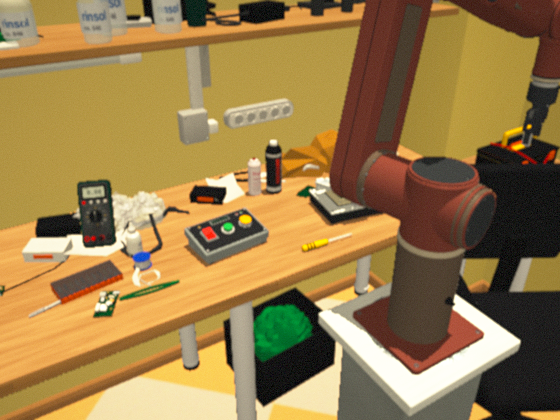

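The top view shows the controller at about (232,201), with red (218,203), green (233,203) and yellow (248,202), and the fixture at about (343,203) with its red bar near (341,226). In the scene view the controller is at about (227,235), and the arm partly hides the fixture.

```bash
cat > h.py <<'E'
import cv2,numpy as np
from cell import bot,cams
def cam(n,o=None):
    c=cams.get_calibration(n)
    if n=="wrist":
        T=np.eye(4);T[:3,:3]=o["eef_rot"];T[:3,3]=o["eef_pos"];M=T@np.array(c["tool_from_camera"])
    else: M=np.linalg.inv(np.array(c["world_to_cam"]))
    return c,M
def ray(n,uv,o=None):
    c,M=cam(n,o);d=np.array([(uv[0]-c["cx"])/c["fx"],-(uv[1]-c["cy"])/c["fy"],-1.])
    return M[:3,3],M[:3,:3]@d
def onplane(n,uv,z,o=None):
    p,d=ray(n,uv,o);return p+d*(z-p[2])/d[2]
def proj(n,P,o=None):
    c,M=cam(n,o);q=np.linalg.inv(M)@np.append(P,1);return c["cx"]-c["fx"]*q[0]/q[2],c["cy"]+c["fy"]*q[1]/q[2]
def blobs(im,lo,hi,amin=20,roi=None):
    """RGB image; HSV range (lo hue may exceed hi hue for red)."""
    h=cv2.cvtColor(im,cv2.COLOR_RGB2HSV)
    if lo[0]>hi[0]: m=cv2.inRange(h,lo,(180,)+hi[1:])|cv2.inRange(h,(0,)+lo[1:],hi)
    else: m=cv2.inRange(h,lo,hi)
    if roi:
        k=np.zeros_like(m);k[roi[1]:roi[3],roi[0]:roi[2]]=255;m&=k
    n,l,s,c=cv2.connectedComponentsWithStats(m)
    return [(c[i].round(2),s[i].tolist(),cv2.minAreaRect(np.argwhere(l==i)[:,::-1].astype(np.float32))) for i in range(1,n) if s[i,4]>=amin]
RED=((172,120,70),(8,255,255));GRN=((50,100,60),(90,255,255));YEL=((18,120,100),(33,255,255))
E
python3 - <<'E'
from h import *
im=cv2.imread("pics/top0.png")[...,::-1].copy()
for nm,c,z in(("R",RED,.06),("G",GRN,.063),("Y",YEL,.067)):
    for b in blobs(im,*c,amin=15,roi=(200,180,380,235)):print(nm,b[0],b[1],onplane("top",b[0],.12 if b[0][0]>300 else z).round(3))
for uv in((317,222),(367,228),(323,181),(370,183)):print(uv,onplane("top",uv,.08).round(3))
print(cams.get_calibration("wrist"))
cv2.imwrite("pics/z.png",cv2.resize(im[150:250,180:450],None,fx=2.9,fy=2.9,interpolation=2)[...,::-1])
E
```

```text
R [217.32 202.34] [213, 197, 9, 12, 90] [0.503 0.264 0.06 ]
R [341.78 224.47] [330, 221, 25, 8, 107] [ 0.417 -0.178  0.12 ]
G [232.5  202.31] [230, 200, 6, 6, 26] [0.503 0.209 0.063]
Y [247.6  200.74] [242, 196, 12, 10, 90] [0.508 0.154 0.067]
(317, 222) [ 0.428 -0.094  0.08 ]
(367, 228) [ 0.406 -0.272  0.08 ]
(323, 181) [ 0.575 -0.117  0.08 ]
(370, 183) [ 0.567 -0.286  0.08 ]
{'fx': 365.738584636013, 'fy': 365.738584636013, 'cx': 281.84805545776186, 'cy': 211.19810885110041, 'tool_from_camera': array([[-4.54087765e-04,  9.48125550e-01,  3.17895793e-01,
         8.11987998e-02],
       [ 9.99999769e-01,  5.91455984e-04, -3.35603277e-04,
         8.53882304e-04],
       [-5.06215411e-04,  3.17895567e-01, -9.48125599e-01,
         2.99987537e-02],
       [ 0.00000000e+00,  0.00000000e+00,  0.00000000e+00,
         1.00000000e+00]])}
```

View pics/z.png

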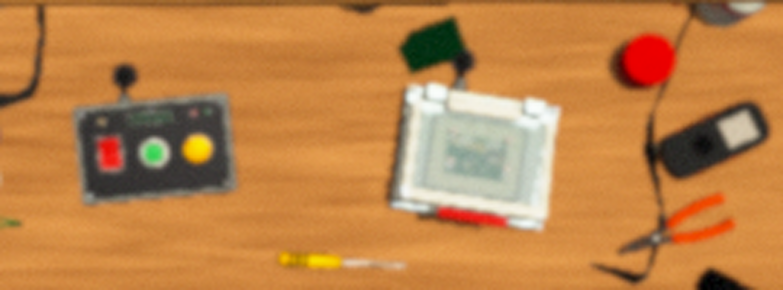

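The enlarged top view shows the fixture turned about -0.12 rad and the controller about +0.05 rad, with no obstacle over either. I'll move the wrist camera above the fixture bar.

Emit:
servo_tool(travel=[[28,-30,-2],[28,-30,-2],[28,-30,-2],[28,-30,-2],[28,-30,-2]], rot=[[0,0,0],[0,0,0],[0,0,0],[0,0,0],[0,0,0]], claw=[1,1,1,1,1])

```text
t: 0.52
eef_pos: [0.2865, -0.4022, 0.4141]
eef_rot: [[0.946, 0.323, -0.0], [0.323, -0.946, 0.001], [0.0, -0.001, -1.0]]
wrist_force: [1.1, -0.8, -0.4]
gripper_width: 0.0253
grasp_force: 0.0
```

Emit:
servo_tool(travel=[[28,-30,-2],[28,-30,-2],[28,-30,-2],[28,-30,-2],[28,-30,-2]], rot=[[0,0,0],[0,0,0],[0,0,0],[0,0,0],[0,0,0]], claw=[1,1,1,1,1])

```text
t: 0.93
eef_pos: [0.3703, -0.2148, 0.4246]
eef_rot: [[0.946, 0.323, 0.0], [0.323, -0.946, 0.0], [0.0, -0.0, -1.0]]
wrist_force: [-0.1, -0.2, -0.5]
gripper_width: 0.0
grasp_force: 0.0
```

Emit:
servo_tool(travel=[[5,-6,0],[5,-6,0],[5,-6,0],[0,0,0],[0,0,0]], rot=[[0,0,0.11],[0,0,0.11],[0,0,0.11],[0,0,0.11],[0,0,0]], claw=[1,1,1,1,1])

```text
t: 1.35
eef_pos: [0.3809, -0.1954, 0.4244]
eef_rot: [[0.994, -0.112, -0.0], [-0.112, -0.994, 0.0], [-0.001, -0.0, -1.0]]
wrist_force: [-0.6, 0.1, -0.5]
gripper_width: 0.0001
grasp_force: 0.0
```

```bash
python3 - <<'E'
from h import *
o=bot.get_obs();im=cams.read_camera("wrist");cv2.imwrite("pics/w1.png",im[...,::-1]);np.save("o1.npy",o,allow_pickle=True)
print(o["t"],o["eef_pos"],o["eef_rot"],o["gripper_width"])
for b in blobs(im,*RED,amin=150):print(b)
E
```

```text
1.35 [ 0.38091879 -0.19542612  0.42436775] [[ 9.93653579e-01 -1.12482624e-01 -4.72541625e-04]
 [-1.12482463e-01 -9.93653647e-01  3.54957971e-04]
 [-5.09469313e-04 -2.99552613e-04 -9.99999825e-01]] 0.00012651304122518253
(array([252.21, 154.55]), [194, 143, 117, 24, 2186], ((252.0220947265625, 154.53045654296875), (116.43585968017578, 19.249286651611328), 2.694284439086914))
```

View pics/w1.png

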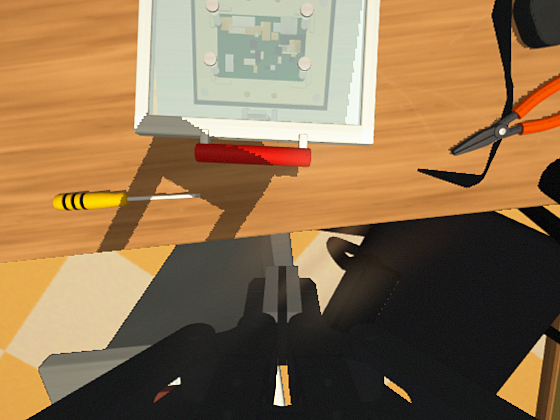

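The wrist view shows the bar at (252,154), 116 px long with a slight tilt, and the closed fingertips at about (283,270). I'll find the bar in 3D from its known length and from the two views.

```bash
cat >> h.py <<'E'
def tri(r1,r2):
    (p,d),(q,e)=r1,r2;s=np.linalg.lstsq(np.c_[d,-e],q-p,rcond=None)[0]
    a,b=p+d*s[0],q+e*s[1];return (a+b)/2,np.linalg.norm(a-b)
E
python3 - <<'E'
from h import *
o=np.load("o1.npy",allow_pickle=True).item();o['eef_rot']=np.array(o['eef_rot'])
im=cv2.imread("pics/w1.png")[...,::-1].copy()
b=max(blobs(im,*RED,amin=150),key=lambda b:b[1][4])
box=cv2.boxPoints(b[2]);box=box[np.argsort(box[:,0])];L=box[:2].mean(0);R=box[2:].mean(0)
for z in(.10,.12,.14,.16):
    l=onplane("wrist",L,z,o);r=onplane("wrist",R,z,o);d=l-r;print(z,np.linalg.norm(d).round(4),((l+r)/2).round(4),np.arctan2(-d[0],d[1]).round(3))
print(tri(ray("wrist",(L+R)/2,o),ray("top",(341.78,224.47))))
# fingertip projection check
print(proj("wrist",o["eef_pos"]+o["eef_rot"]@[0,0,.173],o))
E
```

```text
0.1 0.0938 [ 0.4144 -0.1762  0.1   ] -0.16
0.12 0.0875 [ 0.4176 -0.1782  0.12  ] -0.16
0.14 0.0811 [ 0.4208 -0.1801  0.14  ] -0.16
0.16 0.0747 [ 0.424  -0.1821  0.16  ] -0.16
(array([ 0.4173204 , -0.17804098,  0.11889245]), np.float64(0.00029798337781375536))
(np.float64(279.57295368048085), np.float64(283.5484830123881))
```

The bar is at (0.418, -0.179, 0.123), from length and triangulation in agreement. That gives a lid angle of about 0.30 rad and a fixture yaw of -0.16. I'll approach and then push.

Emit:
servo_tool(travel=[[6.2,-4.1,20],[6.2,-4.1,20],[6.2,-4.1,20],[6.2,-4.1,20],[6.2,-4.1,19]], rot=[[0,0,0],[0,0,0],[0,0,0],[0,0,0],[0,0,0.047]], claw=[1,1,1,1,1], squeeze=40)

```text
t: 1.82
eef_pos: [0.4138, -0.1792, 0.3245]
eef_rot: [[0.988, -0.153, -0.0], [-0.153, -0.988, 0.0], [-0.0, -0.0, -1.0]]
wrist_force: [0.1, 0.4, 0.4]
gripper_width: -0.0003
grasp_force: 0.0
```

Emit:
servo_tool(travel=[[0,0,5],[0,0,5],[0,0,5],[-0.5,0,5],[-1,0,5]], rot=[[0,0,0],[0,0,0],[0,0,0],[0,0,0],[0,0,0]], claw=[1,1,1,1,1])

```text
t: 2.23
eef_pos: [0.4125, -0.1794, 0.3014]
eef_rot: [[0.988, -0.156, 0.001], [-0.156, -0.988, -0.001], [0.001, 0.001, -1.0]]
wrist_force: [-0.7, 0.7, 0.1]
gripper_width: 0.0001
grasp_force: 0.5
```

Emit:
servo_tool(travel=[[-1.5,0,6],[-1.5,0,6],[-1,0,6],[-1,0,6],[-1,0,6]], rot=[[0,0,0],[0,0,0],[0,0,0],[0,0,0],[0,0,0]], claw=[1,1,1,1,1])

```text
t: 2.65
eef_pos: [0.4063, -0.1779, 0.2702]
eef_rot: [[0.988, -0.156, 0.0], [-0.156, -0.988, -0.0], [0.0, 0.0, -1.0]]
wrist_force: [-0.5, -0.1, 7.6]
gripper_width: 0.0002
grasp_force: 4.1
```

Emit:
servo_tool(travel=[[0,0,3],[0,0,3],[0,0,3],[0,0,3],[0,0,3]], rot=[[0,0,0],[0,0,0],[0,0,0],[0,0,0],[0,0,0]], claw=[1,1,1,1,1])

```text
t: 3.07
eef_pos: [0.407, -0.1782, 0.2581]
eef_rot: [[0.988, -0.156, -0.001], [-0.156, -0.988, 0.0], [-0.001, -0.0, -1.0]]
wrist_force: [-18.9, 9.7, 52.0]
gripper_width: -0.0003
grasp_force: 25.8
```

Pushing bottomed out at the expected height (tip at 0.085). I'll lift off and look.

Emit:
servo_tool(travel=[[0,0,-10],[0,0,-30],[0,0,-40],[0,0,-40],[0,0,-30]], rot=[[0,0,0],[0,0,0],[0,0,0],[0,0,0],[0,0,0]], claw=[1,1,1,1,1])

```text
t: 3.48
eef_pos: [0.4068, -0.1779, 0.4087]
eef_rot: [[0.988, -0.156, 0.003], [-0.156, -0.988, -0.001], [0.003, 0.001, -1.0]]
wrist_force: [0.7, -1.3, -0.2]
gripper_width: 0.0001
grasp_force: 0.0
```

Emit:
servo_tool(travel=[[0,0,0],[0,0,0],[0,0,0],[0,0,0],[0,0,0]], rot=[[0,0,0],[0,0,0],[0,0,0],[0,0,0],[0,0,0]], claw=[1,1,1,1,1])

```text
t: 3.9
eef_pos: [0.4061, -0.1776, 0.4037]
eef_rot: [[0.988, -0.157, -0.003], [-0.157, -0.988, 0.002], [-0.003, -0.002, -1.0]]
wrist_force: [1.4, -0.3, -0.8]
gripper_width: 0.0
grasp_force: 0.0
```

```bash
python3 - <<'E'
from h import *
o=bot.get_obs();im=cams.read_camera("wrist");cv2.imwrite("pics/w2.png",im[...,::-1])
print(o["eef_pos"])
b=max(blobs(im,*RED,amin=150),key=lambda b:b[1][4]);print(b)
box=cv2.boxPoints(b[2]);box=box[np.argsort(box[:,0])];L=box[:2].mean(0);R=box[2:].mean(0)
for z in(.079,.09,.1):
    l=onplane("wrist",L,z,o);r=onplane("wrist",R,z,o);d=l-r;print(z,np.linalg.norm(d).round(4),((l+r)/2).round(4),np.arctan2(-d[0],d[1]).round(3))
E
```

```text
[ 0.40610676 -0.17763095  0.40369521]
(array([280.48, 186.6 ]), [230, 179, 103, 17, 1612], ((281.0, 187.0), (16.0, 102.0), 90.0))
0.079 0.0848 [ 0.4092 -0.1781  0.079 ] -0.157
0.09 0.0816 [ 0.4121 -0.1785  0.09  ] -0.157
0.1 0.0787 [ 0.4147 -0.179   0.1   ] -0.157
```

View pics/w2.png

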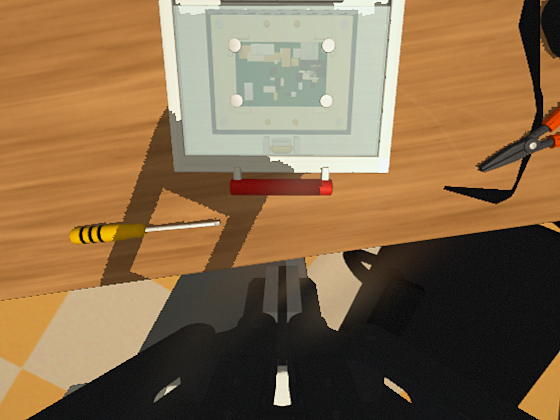

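The lid is shut: the bar sits at height 0.079 and x 0.409 as predicted, and the board lies flat. Next, the controller.

Emit:
servo_tool(travel=[[-0.7,-39.1,0],[-0.7,-39.1,0],[-0.7,-39.1,0],[-0.7,-39.1,0],[-0.7,-39.1,0]], rot=[[0,0,0],[0,0,0],[0,0,0],[0,0,0],[0,0,0]], claw=[1,1,1,1,1])

```text
t: 4.37
eef_pos: [0.4333, 0.0174, 0.4048]
eef_rot: [[0.988, -0.157, -0.001], [-0.157, -0.988, 0.0], [-0.001, -0.0, -1.0]]
wrist_force: [1.1, -0.1, -0.4]
gripper_width: 0.0002
grasp_force: 0.0
```

Emit:
servo_tool(travel=[[-0.7,-39.1,0],[-0.7,-39.1,0],[-0.7,-39.1,0],[-0.7,-39.1,0],[-0.7,-39.1,0]], rot=[[0,0,0],[0,0,0],[0,0,0],[0,0,0],[0,0,0]], claw=[1,1,1,1,1])

```text
t: 4.78
eef_pos: [0.4604, 0.2115, 0.4047]
eef_rot: [[0.988, -0.156, -0.001], [-0.156, -0.988, -0.0], [-0.001, 0.001, -1.0]]
wrist_force: [1.0, -1.1, -0.1]
gripper_width: 0.0001
grasp_force: 0.0
```

Emit:
servo_tool(travel=[[0,0,0],[0,0,0],[0,0,0],[0,0,0],[0,0,0]], rot=[[0,0,-0.105],[0,0,-0.105],[0,0,0],[0,0,0],[0,0,0]], claw=[1,1,1,1,1])

```text
t: 5.2
eef_pos: [0.4608, 0.209, 0.4051]
eef_rot: [[0.999, 0.049, -0.001], [0.049, -0.999, -0.0], [-0.001, 0.0, -1.0]]
wrist_force: [0.3, 0.4, -0.2]
gripper_width: -0.0003
grasp_force: 0.0
```

```bash
python3 - <<'E'
from h import *
o=bot.get_obs();im=cams.read_camera("wrist");cv2.imwrite("pics/w3.png",im[...,::-1]);np.save("o3.npy",o,allow_pickle=True)
print(o["t"],o["eef_pos"],o["eef_rot"])
for nm,c,z in(("R",RED,.06),("G",GRN,.063),("Y",YEL,.067)):
    for b in blobs(im,*c,amin=150,roi=(0,0,560,260)):print(nm,b,onplane("wrist",b[0],z,o).round(4))
E
```

```text
5.2 [0.46075754 0.20902216 0.4051154 ] [[ 9.98787019e-01  4.92299214e-02 -9.51635852e-04]
 [ 4.92297063e-02 -9.98787452e-01 -2.48136356e-04]
 [-9.62697682e-04  2.00986618e-04 -9.99999516e-01]]
R (array([217.22, 130.57]), [200, 110, 34, 43, 1229], ((216.6370086669922, 130.80136108398438), (43.60121536254883, 30.201560974121094), 83.9909896850586)) [0.5056 0.2648 0.06  ]
G (array([281.79, 135.32]), [267, 120, 30, 31, 716], ((281.5, 135.0), (30.0, 29.0), 90.0)) [0.5046 0.21   0.063 ]
G (array([ 58.08, 197.06]), [0, 184, 112, 22, 451], ((55.128055572509766, 196.34756469726562), (112.0880126953125, 17.448184967041016), 6.340191841125488)) [0.441  0.4058 0.063 ]
Y (array([347.53, 134.61]), [329, 116, 39, 38, 1170], ((348.0, 134.5), (37.0, 38.0), 90.0)) [0.5084 0.1556 0.067 ]
```

View pics/w3.png

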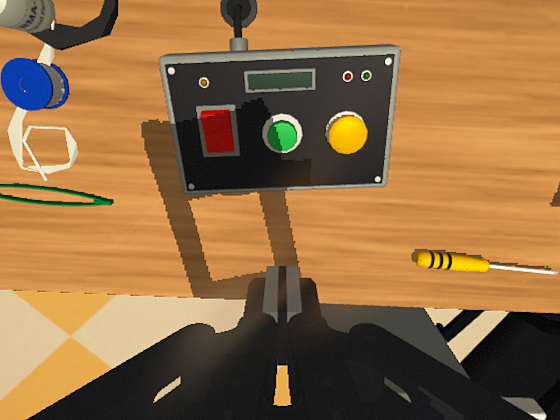

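The wrist view shows the rocker at (217,131), the green button at (282,135) and the yellow one at (348,135). The plate screws are near (171,71), (388,62), (192,187) and (378,180). I'll check the controller model against these pixels.

```bash
cat > ctl.py <<'E'
from h import *
psi=.085;a=.17
Y=np.array([-np.sin(psi),np.cos(psi),0]);F=np.array([np.cos(psi),np.sin(psi),0])
X=F*np.cos(a)+np.array([0,0,np.sin(a)]);N=np.cross(X,Y)
G=np.array([.5046,.2100,.063]);B=G-.013*N   # button top, its foot on the plate
def P(s,y,h):return B+s*X+y*Y+h*N
E
python3 - <<'E'
from ctl import *
o=np.load("o3.npy",allow_pickle=True).item()
for n,p in dict(farL=P(.018,.067,.0113),farR=P(.018,.043,.0113),nearL=P(-.018,.067,.004),nearR=P(-.018,.043,.004),yel=P(0,-.055,.015)).items():print(n,np.round(proj("wrist",p,o),1),p.round(4))
r=max(blobs(cv2.imread("pics/w3.png")[...,::-1].copy(),*RED,amin=150,roi=(180,90,250,170)),key=lambda b:b[1][4])
print(cv2.boxPoints(r[2]))
s=[(171,71),(388,62),(378,180),(192,187)]
q=[onplane("wrist",u,z,o) for u,z in zip(s,(.0595,.0595,.041,.041))]
print(np.round(q,4),np.mean(q,0)); 
for i,j in((0,1),(3,2)):d=q[i]-q[j];print(np.arctan2(-d[0],d[1]))
print(proj("top",P(0,0,.013)),proj("top",P(0,.055,.008)),proj("top",P(0,-.055,.015)))
print("R",N,X)
E
```

```text
farL [199.8 116.4] [0.5169 0.2783 0.0644]
farR [228.9 115.3] [0.5189 0.2544 0.0644]
nearL [207.1 155. ] [0.4828 0.2754 0.0511]
nearR [234.1 154. ] [0.4848 0.2515 0.0511]
yel [347.7 133.6] [0.5089 0.1552 0.065 ]
[[199.337   110.70136]
 [229.37262 107.53971]
 [233.93701 150.90137]
 [203.9014  154.06302]]
[[0.5509 0.3017 0.0595]
 [0.5662 0.1279 0.0595]
 [0.4651 0.1178 0.041 ]
 [0.4499 0.2921 0.041 ]] [0.50804336 0.20988045 0.05025   ]
0.08744211501606196
0.08726970324267584
(np.float64(232.27964418699764), np.float64(201.82480899992973)) (np.float64(217.27700307373317), np.float64(203.12057756891122)) (np.float64(247.41875713410178), np.float64(200.45994978161218))
R [-0.16857155 -0.01436319  0.98558477] [0.98202649 0.08367386 0.16918235]
```

The model fits: yaw 0.087, plate centre (0.508, 0.210, 0.050), and the button and screw pixels agree within 2 px. I'll tilt the tool square to the plate.

Emit:
servo_tool(travel=[[0,0,0],[0,0,0],[0,0,0],[0,0,0],[0,0,0]], rot=[[0,0,-0.038],[0,0.085,0],[0,0.085,0],[0,0,0],[0,0,0]], claw=[1,1,1,1,1])

```text
t: 5.67
eef_pos: [0.4604, 0.2089, 0.4059]
eef_rot: [[0.982, 0.089, 0.167], [0.088, -0.996, 0.015], [0.167, -0.0, -0.986]]
wrist_force: [0.0, -0.2, 0.4]
gripper_width: 0.0002
grasp_force: 0.0
```

```bash
sed -i 's/psi=.085/psi=.0873/' ctl.py; cat >> ctl.py <<'E'
def go(s,y,h):
    o=bot.get_obs();tip=o["eef_pos"]+o["eef_rot"]@[0,0,.173];return 1000*o["eef_rot"].T@(P(s,y,h)-tip)
E
python3 - <<'E'
from ctl import *
o=bot.get_obs();print(o["eef_rot"].round(3),X.round(3),N.round(3));print(go(.018,.055,.025).round(1))
E
```

```text
[[ 0.982  0.089  0.167]
 [ 0.088 -0.996  0.015]
 [ 0.167 -0.    -0.986]] [0.982 0.086 0.169] [-0.169 -0.015  0.986]
[  4.2 -52.1 160.4]
```

Emit:
servo_tool(travel=[[0.8,-20,30],[0.8,-20,35],[0.8,-12,35],[0.8,0,35],[1,0,25]], rot=[[0,0,0],[0,0,0],[0,0,0],[0,0,0],[0,0,0]], claw=[1,1,1,1,1])

```text
t: 6.08
eef_pos: [0.4865, 0.2641, 0.2454]
eef_rot: [[0.982, 0.09, 0.163], [0.089, -0.996, 0.014], [0.164, 0.001, -0.987]]
wrist_force: [0.0, -0.6, -0.1]
gripper_width: 0.0002
grasp_force: 0.0
```

Emit:
servo_tool(travel=[[0,0,3],[0,0,3],[0,0,3],[0,0,3],[0,0,0]], rot=[[0,0,0],[0,0,0],[0,0,0],[0,0,0],[0,0,0]], claw=[1,1,1,1,1])

```text
t: 6.5
eef_pos: [0.4898, 0.2642, 0.2384]
eef_rot: [[0.981, 0.09, 0.171], [0.089, -0.996, 0.016], [0.171, -0.001, -0.985]]
wrist_force: [-0.2, 1.3, 0.1]
gripper_width: 0.0
grasp_force: 0.0
```

```bash
python3 - <<'E'
from ctl import *
print(go(.018,.055,.006).round(1))
E
```

```text
[-2.2  0.5  8.6]
```

Emit:
servo_tool(travel=[[-2,0,2],[0,0,2],[0,0,2],[0,0,2],[0,0,1]], rot=[[0,0,0],[0,0,0],[0,0,0],[0,0,0],[0,0,0]], claw=[1,1,1,1,1])

```text
t: 6.92
eef_pos: [0.4895, 0.2644, 0.2292]
eef_rot: [[0.981, 0.091, 0.171], [0.089, -0.996, 0.016], [0.172, -0.001, -0.985]]
wrist_force: [-5.6, -1.3, 16.7]
gripper_width: 0.0003
grasp_force: 8.3
```

Emit:
servo_tool(travel=[[0,0,1],[0,0,1],[0,0,0],[0,0,0],[0,0,0]], rot=[[0,0,0],[0,0,0],[0,0,0],[0,0,0],[0,0,0]], claw=[1,1,1,1,1])

```text
t: 7.33
eef_pos: [0.4897, 0.2646, 0.2291]
eef_rot: [[0.981, 0.091, 0.171], [0.09, -0.996, 0.016], [0.171, -0.0, -0.985]]
wrist_force: [-10.7, -3.1, 23.6]
gripper_width: 0.0
grasp_force: 12.4
```

Emit:
servo_tool(travel=[[0,0,-10],[0,0,-35],[0,0,-40],[0,0,-40],[0,0,-35]], rot=[[0,0,0],[0,0,0],[0,0,0],[0,0,0],[0,0,0]], claw=[1,1,1,1,1])

```text
t: 7.75
eef_pos: [0.4613, 0.2616, 0.3855]
eef_rot: [[0.982, 0.091, 0.169], [0.089, -0.996, 0.016], [0.169, -0.0, -0.986]]
wrist_force: [0.9, -0.3, 0.0]
gripper_width: -0.0
grasp_force: 0.0
```

Emit:
servo_tool(travel=[[-6,26,0],[-6,27,0],[-6,0,0],[0,0,0],[0,0,0]], rot=[[0,0,0],[0,0,0],[0,0,0],[0,0,0],[0,0,0]], claw=[1,1,1,1,1])

```text
t: 8.17
eef_pos: [0.4489, 0.2074, 0.38]
eef_rot: [[0.982, 0.09, 0.168], [0.089, -0.996, 0.016], [0.169, -0.0, -0.986]]
wrist_force: [-0.3, 1.3, -0.8]
gripper_width: -0.0001
grasp_force: 0.0
```

```bash
python3 - <<'E'
from ctl import *
o=bot.get_obs();im=cams.read_camera("wrist");cv2.imwrite("pics/w4.png",im[...,::-1])
for nm,c,z in(("R",RED,.06),("G",GRN,.063),("Y",YEL,.067)):
    for b in blobs(im,*c,amin=300,roi=(150,0,450,260)):print(nm,b[0],b[1],onplane("wrist",b[0],z,o).round(4))
print(proj("wrist",P(.018,.055,.004),o),proj("wrist",P(.018,.055,.0113),o),proj("wrist",G,o))
print(go(-.001,0,.020).round(1))
E
```

```text
R [218.13 186.13] [203, 165, 31, 43, 1264] [0.5034 0.2646 0.06  ]
G [283.45 191.12] [269, 176, 30, 31, 729] [0.5044 0.2101 0.063 ]
Y [350.29 192.94] [331, 174, 40, 39, 1200] [0.5082 0.1557 0.067 ]
(np.float64(217.68208052353236), np.float64(166.98580828370018)) (np.float64(216.19073204503243), np.float64(168.8111768838142)) (np.float64(283.6087531632226), np.float64(190.85851534238805))
[  0.2   2.9 141.9]
```

View pics/w4.png

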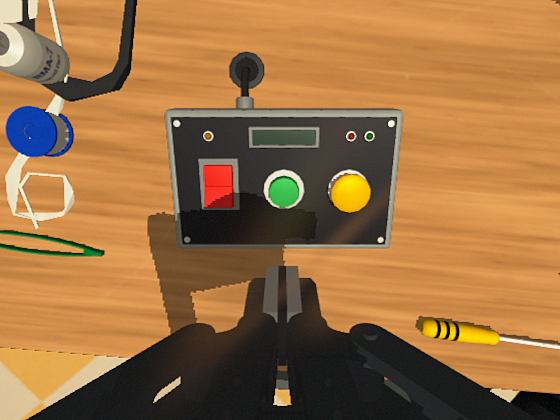

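The wrist view shows the rocker at (218,186) with its near half now standing up. The stiff 24 N stop at a tip height of about 5 mm above the plate confirms it is on. The green button is at (283,191), as modelled. Pressing it next.

Emit:
servo_tool(travel=[[0,2.9,30],[0,0,35],[0,0,35],[0,0,27],[0,0,13]], rot=[[0,0,0],[0,0,0],[0,0,0],[0,0,0],[0,0,0]], claw=[1,1,1,1,1])

```text
t: 8.63
eef_pos: [0.4718, 0.2069, 0.2377]
eef_rot: [[0.983, 0.091, 0.162], [0.09, -0.996, 0.014], [0.163, 0.001, -0.987]]
wrist_force: [0.1, -0.3, -0.1]
gripper_width: 0.0
grasp_force: 0.0
```

Emit:
servo_tool(travel=[[0,0,2],[0,0,2],[0,0,2],[0,0,2],[0,0,1]], rot=[[0,0,0],[0,0,0],[0,0,0],[0,0,0],[0,0,0]], claw=[1,1,1,1,1])

```text
t: 9.05
eef_pos: [0.4752, 0.2071, 0.2347]
eef_rot: [[0.981, 0.091, 0.171], [0.09, -0.996, 0.016], [0.171, -0.0, -0.985]]
wrist_force: [0.0, 0.2, -0.2]
gripper_width: 0.0004
grasp_force: 0.0
```

```bash
python3 - <<'E'
from ctl import *
print(go(0,0,.008).round(1),bot.get_obs()["wrist_force"])
E
```

```text
[-0.3 -0.2  6.2] [ 0.02266017  0.22599577 -0.21142211]
```

Aligned, and just above the button.

Emit:
servo_tool(travel=[[0,0,2],[0,0,2],[0,0,2],[0,0,1.5],[0,0,0]], rot=[[0,0,0],[0,0,0],[0,0,0],[0,0,0],[0,0,0]], claw=[1,1,1,1,1])

```text
t: 9.47
eef_pos: [0.4765, 0.2071, 0.2282]
eef_rot: [[0.981, 0.091, 0.17], [0.089, -0.996, 0.016], [0.171, -0.0, -0.985]]
wrist_force: [-6.8, -0.8, 15.9]
gripper_width: -0.0001
grasp_force: 8.7
```

Emit:
servo_tool(travel=[[0,0,1],[0,0,0],[0,0,0],[0,0,0],[0,0,0]], rot=[[0,0,0],[0,0,0],[0,0,0],[0,0,0],[0,0,0]], claw=[1,1,1,1,1])

```text
t: 9.88
eef_pos: [0.4766, 0.2072, 0.228]
eef_rot: [[0.981, 0.091, 0.17], [0.09, -0.996, 0.016], [0.171, -0.0, -0.985]]
wrist_force: [-13.5, -2.4, 25.4]
gripper_width: 0.0
grasp_force: 13.6
```

```bash
python3 - <<'E'
from ctl import *
print(go(0,0,.008).round(1),bot.get_obs()["wrist_force"])
E
```

```text
[-0.4 -0.2 -0.6] [-13.48142529  -2.41339392  25.42841631]
```

The button is at its hard stop, about 5 mm in, held with about 29 N. A quick check of the lid, then I'll hand in.

```bash
python3 - <<'E'
from h import *
im=cams.read_camera("top")
for b in blobs(im,*RED,amin=15,roi=(300,180,380,240)):print(b[0],proj("top",(.4092,-.1781,.079)))
print(bot.get_obs()["wrist_force"]);print(bot.hand_in())
E
```

```text
[340.51 227.48] (np.float64(340.6603361477738), np.float64(227.23680725055624))
[-13.6680964   -2.81345261  24.21329241]
the job is handed in; nothing more can be done
None
```

The job is handed in; no verdict was returned. The lid is latched shut, the rocker is on (judged from its hard stop and the wrist picture), and the green button is held fully in with about 28 N.

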